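Close up a glass column stand

ROBOT

A 7-joint arm with a two-finger parallel gripper is mounted at the origin on the work surface. World frame = base frame: x ahead of the robot, y to its left, z up, the work surface at z = 0. Lengths are in m, angles in rad, forces in N, time in s.
With the tool pointing down it reaches from about 0.4 to 0.875 m from the base axis. Payload 19.3 kg.
Tool frame: the origin (TCP) lies at the very end of the fingers, on their centre line; the grasp point (between the pads) lies 19 mm behind it; z points along the fingers, y is the direction in which the jaws open and shut (so a half turn about z gives the same grasp; the last joint's range is limited). The gripper opens to 85 mm and grips with 20 to 120 N. Pads are 22 mm wide; open, the fingers measure 114 mm over their backs; the gripper's body (76 mm by 85 mm) begins 54 mm behind the grasp point. The pads swing forward as they close: fully open they stand 13 mm farther back than shut.
Start: joints at [-1.254, 0.521, -0.036, 1.599, 0.021, 1.021, -0.113], TCP at [0.236, 0.579, 0.231] pointing down, gripper open.
Joint ranges: [-2.91, 2.91], [-0.3, 2.13], [-1.5, 1.42], [0.17, 2.43], [-1.26, 4.41], [0.16, 1.93], [-2.52, 2.52]. Speed limits (rad/s): [1.89, 1.89, 2.39, 2.39, 3.01, 3.01, 3.01].

INTERFACE

Orientations are given as [roll, pitch, yaw] about the fixed x, y, z axes, in that order (R = Rz(yaw) Ry(pitch) Rx(roll)).
In Python, from workcell import bot, viewer gives the robot as it stands.
- The arm moves only by the shell command python3 -m creep 'ROWS' [FORCE]. ROWS is JSON, a list of rows, each an object of numbers: "rx", "ry", "rz": the turn, a rotation vector about the tool's x, y, z in degrees; "tx", "ty", "tz": the shift along the tool's x, y, z in mm; "hand": the closure, from -1 (fully open) to 1 (shut), so that 0 is half open. In form: [{"rx": .., "ry": .., "rz": .., "tx": .., "ty": .., "tz": .., "hand": ..}, ...]. A call has 1 to 8 rows; each row is the pose to reach, as a shift and turn from the pose commanded when the call began, along the tool's axes at that moment; what a row does not reach only later rows make up. A row lasts 1/10 s, in which the tool goes at most 50 mm and 8.59 degrees, less where a joint would pass 70% of its speed; a pose out of reach is approached as far as the arm can. A call with a gripper value outside its range is refused whole. The fingers move at their own pace and stop on an object; FORCE is the grip in N (left out, the last holds). Time passes only in rows, so rows that repeat a pose let the fingers close. It gives the time, the measured TCP pose, the force and the opening at its end, in the units of the state.
- bot.observe(): the state, without advancing time (a new reading comes with each control period).
- viewer.grab_frame(name): name is "side" or "top" or "wrist"; returns a dict with "pixels" (400x640x3 uint8, blue, green, red), "vertical_fov" (degrees; the focal length in pixels is half the picture's height over the tangent of half this angle, whatever the lens; pixels are square), "cx", "cy" (the principal point, pixels), "rvec" (rotation vector, rad) and "tvec" (3), from world to camera coordinates, as OpenCV has them; the wrist camera has in their place "tool_from_camera" (4x4, takes a point from camera to tool coordinates, whose origin is the TCP and whose axes are the flange's). Camera axes: x right, y down, z forward; pixel columns grow to the right and rows downward; lengths in m; the calibration is good to about 2 mm. A picture is of the moment at which its call begins: read the wrist's pose just before it. There is no depth.
- bot.job_done(): hands the job in, once; it reports no verdict.
Trained networks look in a picture, given as the dict that the camera call returned (one of the last four; its "shot" number tells which), for a name from the list of things; names that differ only in an ending like _2 or _b are one class to them, and where a whole thing is asked for, a point or a joint stands for the part that bears it (a point fixed in the world has none). Each returns a list of dicts, best first, with "score" (0 to 1); they miss things now and then, are a little off and sometimes report something else, mostly with a low value. They report only what shows in the picture. A call takes as long as a camera call. They do not tell look-alikes from the thing itself.
- viewer.outline_of(target, picture): "mask" (400x640 bool, what is visible of it) and "bbox" ([left, top, right, bottom] in pixels, round what is visible of it).
The state is a dict: "clock": time; "qpos": joint angles; "qd": joint speeds; "joint_efforts": joint torques, N m; "position": TCP position; "tool_rot": TCP orientation; "force": force on the tool from outside, world axes, zero at the start; "moment": the same for the moment, N m; "grip_width": finger opening in m.
Only numpy, scipy, OpenCV 4.12 (cv2) and the standard library are available. Lean on these libraries where they do the work, as an engineer would, in place of code of your own. Each camera call takes 0.05 s, during which the arm holds its last target.

TASK

Close the column stand: wind the tailstock in with the feed knob until the glass tube is pushed home in the far socket and the end cap's spring is squeezed about half way, never letting the spring bottom out against the glass. Then throw the cam lever over its high point until it snaps fully down, so that the tailstock is locked. Leave the flask, the bottle and the test-tube rack where they stand.

Things in the scene. Friction and masses are not known exactly. Their poses are not given: they have to be found in the camera images.
- stand: Fixed column stand, placed and turned anew each time. Grey base plate 14 mm thick, x -100 to 85, y -100 to 300 mm; rail along its y, 60 mm wide, top 36 mm up. Origin on the table under the rail's centre line, below the middle of the tailstock as it starts (always fully back). x points away from the robot, y along the rail from tailstock to header, z up. V cradles at y = 108 and 178 mm, 80 mm high.
- tube: Loose clear glass tube, 44 mm in diameter, 160 mm long, 0.14 kg, lying along the stand's y in PTFE-lined cradles, its axis 88 mm above the table; origin at its centre. Less than 1 N slides it along. An end push of more than 24 N counts as breaking it.
- socket_mouth (a point): Centre of the mouth of the header's black socket (64 mm outside, bore 48 mm), looking towards the tailstock; the tube's far end already stands a little inside. The tube comes home on a packing ring hidden 16 to 26 mm behind the mouth: the depth differs each time and cannot be seen. It shows when the tube stops and the end cap's spring gives.
- cap_face (a point): Centre of the rubber face of the end cap, a steel disc 58 mm in diameter on the tube's axis, carried by the tailstock. It faces the tube's near end, 6 to 12 mm from it at the start. Behind the cap a coil spring shows in the gap to the tailstock's pedestal.
- endcap (a joint): Squeeze of the end cap's spring, m: 0 free (22 mm gap between cap and pedestal), 0.010 bottomed out (12 mm gap); about 0.005 is wanted. The spring pushes with 1.2 N plus 1.2 N per mm; once bottomed, the whole feed force goes into the glass.
- knob (a joint): Turn of the feed knob, rad: 0 at the start, growing clockwise seen from above, at most 3.83. Its pinion rolls on a rack: each rad moves the tailstock, with knob, cap and lever, 12 mm along the stand's +y. It takes 0.2 N m, plus 0.014 N m per mm of spring squeeze; friction holds it where it is left. 1.6 to 3 rad are needed, so grip it afresh on the way.
- knob_grip (a point): On the vertical axis of the feed knob at gripping height, 89 mm above the table, axes parallel to the stand's; rides with the tailstock. Black ribbed cylinder 38 mm in diameter, 74 to 100 mm above the table, over a grey housing (top 66 mm), 70 mm from the rail's centre line on the robot's side. Nearest tall parts: pedestal 50 mm (115 mm high) and end cap 41 mm from the axis.
- lever (a joint): Cam lever, rad: 0 upright (open; starts 0 to 0.3), growing as it swings back from the tube about the stand's x; 1.50 fully down on its stop. From about 0.2 a stiff spring loads it: up to 0.75 N m near 0.7 (11 N at 70 mm from the pivot), falling to nothing at the high point at 1.25; beyond, it snaps down by itself and stays. Let go earlier, it springs back.
- lever_pivot (a point): Centre of the cam lever's pivot pin, which lies along the stand's x, 60 mm above the table and 62 mm from the rail's centre line on the side away from the robot. Rides with the tailstock.
- lever_tip (a point): Free end of the cam lever, 92 mm from the pivot; z axis points along the lever from pivot to tip. The last 52 mm are a black handle, 18 mm wide (along the stand's x) and 12 mm thick. Closed, it lies nearly level, tip 67 mm high, pointing to the stand's -y, with nothing under the handle down to the base plate.
- flask: Bystander: conical glass flask, 76 mm across, 93 mm high, beyond the tube. Origin at the centre of its underside.
- bottle: Bystander: amber glass bottle, 56 mm across, 105 mm high, beyond the header end. Origin at the centre of its underside.
- tuberack: Bystander: steel rack 52 x 110 mm with seven test tubes, 89 mm high, on the robot's side of the header. Origin at the centre of its underside.
Mind the look-alikes: they are no part of the job. What is shaped like the tube but red or yellow is not meant.

How it is judged:
On the way, in this order (a step that is already met when the one before it is completed fails the run):
1. with the cam lever still open, the tailstock is wound in until the tube is home and the end cap's spring is squeezed 2.5 to 7.5 mm (value of joint endcap between 0.0025 and 0.0075 m and value of joint lever below 0.6 rad and linear speed of tube below 0.003 m/s), for 0.2 s.
2. the cam lever is over its high point and fully down, with the spring still squeezed 2.5 to 7.5 mm (value of joint lever above 1.42 rad and value of joint endcap between 0.0025 and 0.0075 m), for 0.2 s.
At the end, for the whole second after the job is handed in: The cam lever is fully down (above 1.42 of 1.50 rad), the end cap bears on the tube with its spring squeezed 2.5 to 7.5 mm (of 10), so that the tube is home in the socket, and everything is at rest and let go (all of step 2 and linear speed of tube below 0.01 m/s and horizontal distance between cap_face and tube below 0.084 m); the robot touches nothing.
It fails at once if the glass is overloaded: the pushes on the tube (both ends and cradles together) pass 50 N (contact force between tube and anything else above 50 N).
It fails at once if the end cap's spring bottoms out (squeezed more than 9.5 of its 10 mm) (value of joint endcap above 0.0095 m).
It fails at once if the flask is knocked over or shifted by more than 30 mm (distance of flask from where it was at the start of the episode above 0.03 m or angle between flask's own z axis and vertical above 0.4 rad).
It fails at once if the bottle is knocked over or shifted by more than 30 mm (distance of bottle from where it was at the start of the episode above 0.03 m or angle between bottle's own z axis and vertical above 0.4 rad).
It fails at once if the test-tube rack is knocked over or shifted by more than 30 mm (distance of tuberack from where it was at the start of the episode above 0.03 m or angle between tuberack's own z axis and vertical above 0.4 rad).
It also fails if it takes over 58 s, if anything falls off the work surface, if the arm or the gripper's body presses on something with over 40 N, if the wrist force passes 120 N, or if a joint passes its speed limit or range.

## Working session

There is one attempt and no reset: what is moved stays moved. The work goes in short steps, Python scripts to look and compute and a shell command to move; the robot and the scene stay as the last step left them, time stands still between calls to the robot, and variables do not carry over. Pictures are saved under pics/ and viewed, and the job is handed in when it is done.

```bash
ls; mkdir -p pics
python3 - <<'E'
from workcell import bot, viewer
import cv2
print(bot.observe())
for n in ("side","top"):
    p=viewer.grab_frame(n); cv2.imwrite(f"pics/{n}0.png",p["pixels"]); print({k:v for k,v in p.items() if k!="pixels"})
E
```

```text
pics
{'clock': 0.0, 'qpos': array([-1.25422626,  0.52205223, -0.03634613,  1.59999067,  0.02118162,
        1.02113051, -0.1128192 ]), 'qd': array([ 1.98241661e-04,  2.31037500e-04, -7.64265395e-04, -3.29482438e-03,
       -1.49830062e-03,  2.02336231e-03,  5.53041612e-05]), 'joint_efforts': array([-3.24396433e-04, -9.27113700e+01,  1.97993405e+00, -3.69946718e+01,
        1.78400218e-02,  8.14510568e-03, -1.66910104e-05]), 'position': array([0.23563923, 0.57850428, 0.23070792]), 'tool_rot': array([-3.14039761e+00,  6.15120560e-05,  2.75479977e+00]), 'force': array([-0.56379331,  0.06397599, -0.27495783]), 'moment': array([0.02403271, 0.05802288, 0.03921075]), 'grip_width': 0.08550257925263441}
{'vertical_fov': 57.18221645531558, 'cx': 322.74463342469704, 'cy': 198.00732346892798, 'rvec': array([ 2.33924191, -0.79165703,  0.30971471]), 'tvec': array([-0.37886173,  0.42161012,  0.4840118 ]), 'shot': 1}
{'vertical_fov': 49.116558159801706, 'cx': 320.19177906458265, 'cy': 196.86335820608338, 'rvec': array([ 2.2564677 , -1.94381289,  0.20345482]), 'tvec': array([0.05104655, 0.58961713, 0.88713891]), 'shot': 2}
```

View pics/side0.png

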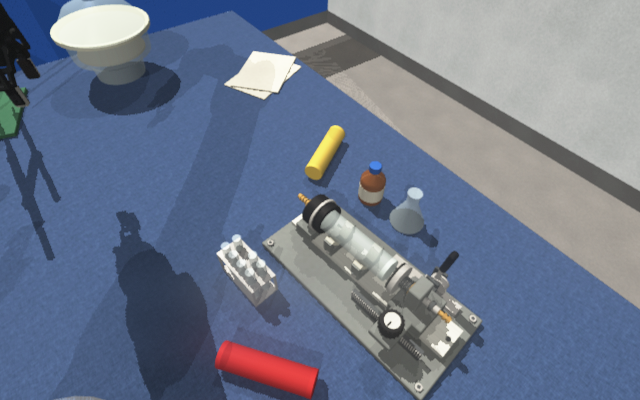

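View pics/top0.png

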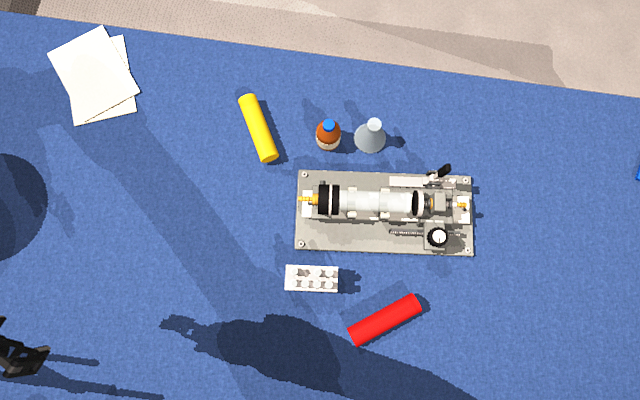

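The stand lies with its header at the left in the top view; its knob is at about (438,237) and its lever at about (440,172). Next I'll zoom in and fit the stand pose.

```bash
cat > h.py <<'E'
import numpy as np, cv2
from scipy.spatial.transform import Rotation as R
from workcell import bot, viewer
def K(p):
    f=200/np.tan(np.radians(p["vertical_fov"]/2)); return np.array([[f,0,p["cx"]],[0,f,p["cy"]],[0,0,1]])
def ext(p,st=None):
    if "rvec" in p: return cv2.Rodrigues(p["rvec"])[0],np.array(p["tvec"])
    T=np.eye(4);T[:3,:3]=R.from_euler("xyz",st["tool_rot"]).as_matrix();T[:3,3]=st["position"]
    C=np.linalg.inv(T@p["tool_from_camera"]); return C[:3,:3],C[:3,3]
def proj(p,X,st=None):
    r,t=ext(p,st); c=np.atleast_2d(X)@r.T+t; q=c@K(p).T; return q[:,:2]/q[:,2:]
def back(p,uv,z,st=None):
    r,t=ext(p,st); d=r.T@np.linalg.inv(K(p))@np.array([uv[0],uv[1],1.]); c=-r.T@t
    return c+d*(z-c[2])/d[2]
def crop(p,box,s,name):
    l,t,r,b=box; cv2.imwrite("pics/"+name,cv2.resize(p["pixels"][t:b,l:r],None,fx=s,fy=s,interpolation=cv2.INTER_CUBIC))
E
python3 - <<'E'
from h import *
for n in ("top","side"):
    p=viewer.grab_frame(n)
    for t in ["stand","knob","tube","lever","endcap","flask","bottle","tuberack","knob_grip","lever_tip"]:
        o=viewer.outline_of(t,p)
        for d in o[:2]:
            m=d["mask"].astype(np.uint8); ys,xs=np.nonzero(m)
            print(n,t,round(d["score"],2),d["bbox"],xs.mean().round(1),ys.mean().round(1), cv2.minAreaRect(np.c_[xs,ys].astype(np.float32)))
    crop(p,(285,155,485,265) if n=="top" else (250,180,490,400),4 if n=="top" else 2.5,n+"z.png")
E
```

```text
top stand 0.67 [296.8, 163.6, 472.3, 255.9] 391.3 214.1 ((384.0, 208.99996948242188), (91.99998474121094, 177.99996948242188), 90.0)
top knob 0.72 [426.6, 225.5, 450.0, 244.8] 437.5 236.2 ((437.5, 236.5), (19.0, 19.0), 90.0)
top tube 0.91 [240.4, 95.0, 281.8, 160.4] 258.1 126.5 ((258.44427490234375, 126.91311645507812), (70.36956024169922, 20.08245277404785), 68.62937927246094)
top tube 0.78 [348.0, 294.7, 423.4, 346.9] 384.0 319.1 ((384.3848571777344, 319.0633239746094), (21.949207305908203, 76.49364471435547), 61.189208984375)
top lever 0.53 [429.8, 164.6, 453.2, 183.9] 440.5 173.0 ((441.4034118652344, 173.64137268066406), (11.792459487915039, 24.166234970092773), 48.36646270751953)
top endcap 0.9 [416.2, 189.7, 467.2, 217.0] 426.6 202.7 ((438.0, 202.5), (27.0, 54.0), 90.0)
top flask 0.72 [355.7, 120.5, 387.5, 155.4] 370.2 135.7 ((370.84002685546875, 136.12001037597656), (30.0, 34.0), 53.13010025024414)
top bottle 0.9 [312.6, 115.0, 340.9, 147.7] 328.1 134.0 ((328.0, 133.5), (31.0, 24.0), 90.0)
top tuberack 0.7 [282.5, 261.5, 336.2, 291.8] 311.1 277.5 ((311.4549255371094, 277.58145
[... 1851 characters left out ...]
 183.88461303710938), (25.691213607788086, 44.51836395263672), 11.309932708740234)
side tuberack 0.79 [215.5, 234.6, 277.9, 306.6] 247.1 270.5 ((246.48231506347656, 269.2654724121094), (71.77700805664062, 36.499969482421875), 48.8140754699707)
side knob_grip 0.93 [368.4, 249.3, 459.1, 353.2] 411.8 304.5 ((412.2239990234375, 300.5948486328125), (79.541259765625, 105.6977767944336), 6.24191427230835)
side knob_grip 0.51 [262.5, 209.8, 484.3, 400.0] 381.8 304.1 ((386.5000305175781, 276.5), (223.44573974609375, 132.93606567382812), 45.0)
side lever_tip 0.59 [431.0, 255.1, 456.2, 293.8] 444.1 271.9 ((443.0706787109375, 270.6450500488281), (19.98322868347168, 43.6827507019043), 19.025604248046875)
```

View pics/topz.png

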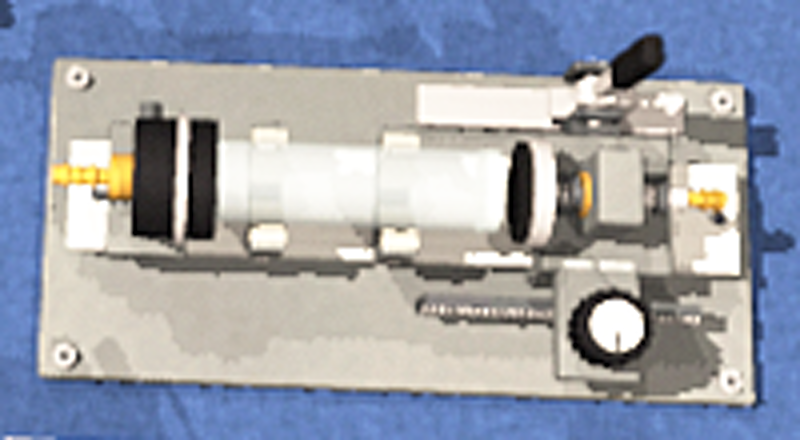

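View pics/sidez.png

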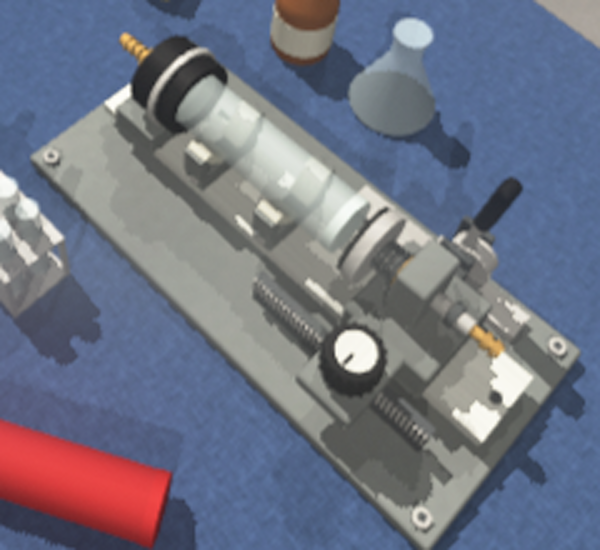

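```bash
cat > fit.py <<'E'
from h import *
from scipy.optimize import least_squares
T=viewer.grab_frame("top"); S=viewer.grab_frame("side")
L=np.array
obs=[(T,[85,300,14],(298.2,169.7)),(T,[85,-100,14],(470.4,175.9)),(T,[-100,-100,14],(473.4,255.1)),(T,[-100,300,14],(294.7,249.1)),
(S,[-100,300,14],(262.5,242.9)),(S,[85,-100,14],(480.9,320.5)),(S,[-100,-100,14],(422.5,398.7)),
(T,[-70,0,100],(438.8,235.8)),(S,[-70,0,100],(392.1,319.7))]
def w(q,l):
    l=L(l)/1000; c,s=np.cos(q[2]),np.sin(q[2]); return L([q[0]+c*l[0]-s*l[1],q[1]+s*l[0]+c*l[1],l[2]])
for o in obs[:4]: print(back(o[0],o[2],.014).round(4))
def res(q): return np.concatenate([proj(p,w(q,l))[0]-L(u) for p,l,u in obs])
k=back(T,(438.8,235.8),.1)
r=least_squares(res,[k[0],k[1],0.],loss="soft_l1")
print(r.x,np.degrees(r.x[2])); print(r.fun.reshape(-1,2).round(1))
q=r.x
for n,l in dict(knob=[-70,0,89],pivot=[62,0,60],origin=[0,0,0],lever_up=[62,0,152]).items(): print(n,w(q,l).round(4))
for n,l in dict(leverbase=[62,0,60],).items(): print(proj(T,w(q,l)),proj(S,w(q,l)))
print(back(T,(444,168),.15))
E
python3 fit.py
```

```text
[0.6413 0.1989 0.014 ]
[ 0.6854 -0.1954  0.014 ]
[ 0.5053 -0.2161  0.014 ]
[0.4597 0.1777 0.014 ]
[ 0.5926008  -0.1065819   0.11411441] 6.538273800654903
[[-0.9 -0.8]
 [ 0.5 -1.2]
 [ 0.5  0.4]
 [-1.1  0.1]
 [-1.5 -0.4]
 [ 2.5 -1.3]
 [-0.7  1.7]
 [-0.   0. ]
 [ 0.3  0.4]]
knob [ 0.5231 -0.1146  0.089 ]
pivot [ 0.6542 -0.0995  0.06  ]
origin [ 0.5926 -0.1066  0.    ]
lever_up [ 0.6542 -0.0995  0.152 ]
[[432.63128098 177.95640584]] [[435.48948309 278.27178147]]
[ 0.65156617 -0.09966385  0.15      ]
```

Fit residuals are about 1 px, roughly 2 mm. I'll write a helper that computes how far to go, then move over the knob and look again with the wrist camera.

```bash
cat > go.py <<'E'
# usage: go.py x y z yaw_deg  [roll pitch deg] -> shift/turn in tool axes
import sys; from h import *
st=bot.observe(); a=[float(v) for v in sys.argv[1:]]
R0=R.from_euler("xyz",st["tool_rot"]); 
r,p=(a[4],a[5]) if len(a)>4 else (180,0)
R1=R.from_euler("xyz",[r,p,a[3]],degrees=True)
print("t mm",(R0.inv().apply(np.array(a[:3])-st["position"])*1000).round(1),"r deg",np.degrees((R0.inv()*R1).as_rotvec()).round(2))
print("now",st["position"].round(4),np.degrees(st["tool_rot"]).round(2),"q",st["qpos"].round(2),"t",st["clock"])
E
python3 go.py 0.523 -0.115 0.2 186.54
```

```text
t mm [-527.7 -534.2   31.3] r deg [ -0.    0.  -28.7]
now [0.2358 0.5788 0.2313] [-180.      0.    157.84] q [-1.25  0.52 -0.04  1.6   0.02  1.02 -0.11] t 1.3
```

```bash
python3 -m creep '[{"tx":-280,"ty":-280,"rz":-28},{"tx":-280,"ty":-280,"rz":-28},{"tx":-280,"ty":-280,"rz":-28},{"tx":-280,"ty":-280,"rz":-28},{"tx":-280,"ty":-280,"rz":-28},{"tx":-280,"ty":-280,"rz":-28},{"tx":-280,"ty":-280,"rz":-28},{"tx":-280,"ty":-280,"rz":-28}]'; python3 go.py 0.523 -0.115 0.2 186.54
```

```text
t mm [-527.7 -534.2   31.3] r deg [ -0.    0.  -28.7]
now [0.2358 0.5788 0.2313] [-180.      0.    157.84] q [-1.25  0.52 -0.04  1.6   0.02  1.02 -0.11] t 1.3schema error: expected keys rx, ry, rz, tx, ty, tz, hand
```

```bash
python3 -m creep '[{"rx":0,"ry":0,"rz":-28,"tx":-280,"ty":-280,"tz":0,"hand":-1},{"rx":0,"ry":0,"rz":-28,"tx":-280,"ty":-280,"tz":0,"hand":-1},{"rx":0,"ry":0,"rz":-28,"tx":-280,"ty":-280,"tz":0,"hand":-1},{"rx":0,"ry":0,"rz":-28,"tx":-280,"ty":-280,"tz":0,"hand":-1},{"rx":0,"ry":0,"rz":-28,"tx":-280,"ty":-280,"tz":0,"hand":-1},{"rx":0,"ry":0,"rz":-28,"tx":-280,"ty":-280,"tz":0,"hand":-1},{"rx":0,"ry":0,"rz":-28,"tx":-280,"ty":-280,"tz":0,"hand":-1},{"rx":0,"ry":0,"rz":-28,"tx":-280,"ty":-280,"tz":0,"hand":-1}]'; python3 go.py 0.523 -0.115 0.2 186.54
```

```text
clock: 2.1
position: [0.39, 0.2117, 0.2316]
tool_rot: [3.141, 0.001, -3.04]
force: [1.4, 0.7, -0.9]
grip_width: 0.0857
t mm [ -99.2 -338.4   31.6] r deg [ 0.01  0.04 -0.74]
now [0.39   0.2117 0.2316] [ 1.7999e+02  4.0000e-02 -1.7420e+02] q [-0.59  0.23 -0.05  2.05  0.01  0.86  1.03] t 2.1
```

```bash
python3 -m creep '[{"rx":0,"ry":0,"rz":-1,"tx":-99,"ty":-338,"tz":0,"hand":-1},{"rx":0,"ry":0,"rz":-1,"tx":-99,"ty":-338,"tz":0,"hand":-1},{"rx":0,"ry":0,"rz":-1,"tx":-99,"ty":-338,"tz":0,"hand":-1},{"rx":0,"ry":0,"rz":-1,"tx":-99,"ty":-338,"tz":0,"hand":-1},{"rx":0,"ry":0,"rz":-1,"tx":-99,"ty":-338,"tz":0,"hand":-1},{"rx":0,"ry":0,"rz":-1,"tx":-99,"ty":-338,"tz":20,"hand":-1},{"rx":0,"ry":0,"rz":-1,"tx":-99,"ty":-338,"tz":20,"hand":-1},{"rx":0,"ry":0,"rz":-1,"tx":-99,"ty":-338,"tz":20,"hand":-1}]'; python3 go.py 0.523 -0.115 0.2 186.54
python3 - <<'E'
from h import *
st=bot.observe(); p=viewer.grab_frame("wrist"); cv2.imwrite("pics/w1.png",p["pixels"])
print(p["tool_from_camera"].round(3),p["vertical_fov"])
w=np.array
print(proj(p,[[.5231,-.1146,.1],[.6542,-.0995,.06],[.5926,-.1066,.036]],st).round(1))
E
```

```text
clock: 2.9
position: [0.5228, -0.1182, 0.2103]
tool_rot: [-3.14, -0.001, -3.029]
force: [-0.5, 0.9, 0.8]
grip_width: 0.0854
t mm [-0.6  3.1 10.3] r deg [-0.12 -0.05 -0.06]
now [ 0.5228 -0.1182  0.2103] [-1.7988e+02 -5.0000e-02 -1.7352e+02] q [ 0.01  0.41  0.13  1.86 -0.06  0.87  1.86] t 2.9
[[ 0.    -0.959 -0.284  0.072]
 [ 1.     0.001 -0.    -0.   ]
 [ 0.001 -0.284  0.959 -0.143]
 [ 0.     0.     0.     1.   ]] 60.89811214663033
[[318.5 198. ]
 [317.6 314.2]
 [317.5 247. ]]
```

View pics/w1.png

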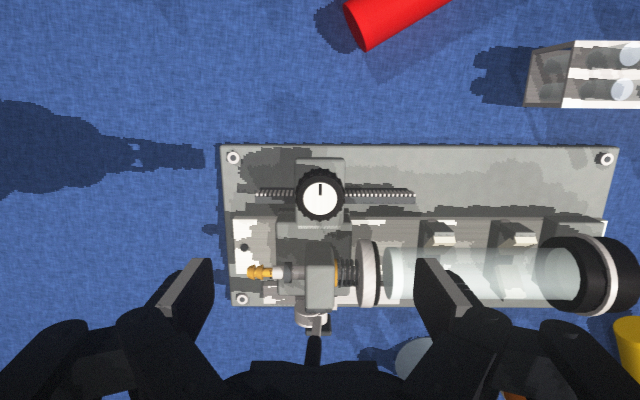

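The knob shows at (320,198) against the predicted (318.5,198), so the pose is good to about 1 mm. The cap, spring and tube are at (370,270), (348,270) and (390–580,275). Now I'll descend onto the knob.

```bash
python3 -m creep '[{"rx":0,"ry":0,"rz":0,"tx":-0.5,"ty":4.4,"tz":45,"hand":-1},{"rx":0,"ry":0,"rz":0,"tx":-0.5,"ty":4.4,"tz":85,"hand":-1},{"rx":0,"ry":0,"rz":0,"tx":-0.5,"ty":4.4,"tz":110,"hand":-1},{"rx":0,"ry":0,"rz":0,"tx":-0.5,"ty":4.4,"tz":128,"hand":-1},{"rx":0,"ry":0,"rz":0,"tx":-0.5,"ty":4.4,"tz":137,"hand":-1},{"rx":0,"ry":0,"rz":0,"tx":-0.5,"ty":4.4,"tz":137,"hand":-1}]' 30; python3 go.py 0.523 -0.1138 0.073 186.54
python3 - <<'E'
from h import *
st=bot.observe(); p=viewer.grab_frame("wrist"); cv2.imwrite("pics/w2.png",p["pixels"])
E
```

```text
clock: 3.55
position: [0.5219, -0.1071, 0.0738]
tool_rot: [3.141, -0.001, -3.021]
force: [-0.1, 0.1, 0.6]
grip_width: 0.0852
t mm [-0.3 -6.8  0.8] r deg [ 0.03 -0.07  0.34]
now [ 0.5219 -0.1071  0.0738] [ 1.7997e+02 -7.0000e-02 -1.7312e+02] q [ 0.03  0.61  0.09  1.97 -0.09  0.57  1.87] t 3.55
```

View pics/w2.png

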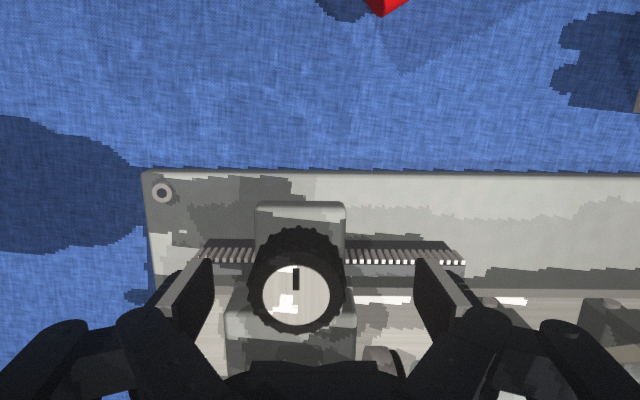

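The knob centre at (296,294) sits left of the jaw middle at about x=314, in agreement with the measured 6.8 mm. I'll correct that and close the jaws.

```bash
python3 -m creep '[{"rx":0,"ry":0,"rz":0,"tx":0,"ty":-6.8,"tz":0,"hand":-1},{"rx":0,"ry":0,"rz":0,"tx":0,"ty":-6.8,"tz":0,"hand":-1},{"rx":0,"ry":0,"rz":0,"tx":0,"ty":-6.8,"tz":0,"hand":0}]' 30; python3 go.py 0.523 -0.1138 0.073 186.54
python3 -m creep '[{"rx":0,"ry":0,"rz":0,"tx":0,"ty":0,"tz":0,"hand":0.5},{"rx":0,"ry":0,"rz":0,"tx":0,"ty":0,"tz":0,"hand":0.5},{"rx":0,"ry":0,"rz":0,"tx":0,"ty":0,"tz":0,"hand":0.5},{"rx":0,"ry":0,"rz":0,"tx":0,"ty":0,"tz":0,"hand":0.5}]' 30; python3 go.py 0.523 -0.1138 0.073 186.54
python3 - <<'E'
from h import *
st=bot.observe(); p=viewer.grab_frame("wrist"); cv2.imwrite("pics/w3.png",p["pixels"]); print(st["force"],st["moment"])
p=viewer.grab_frame("side");  crop(p,(330,200,490,400),3.5,"s3.png")
E
```

```text
clock: 3.9
position: [0.5234, -0.115, 0.075]
tool_rot: [-3.141, 0.001, -3.023]
force: [-0.4, -0.1, 0.3]
grip_width: 0.0731
t mm [0.3 1.2 2. ] r deg [-0.02  0.06  0.26]
now [ 0.5234 -0.115   0.075 ] [-1.7998e+02  6.0000e-02 -1.7320e+02] q [ 0.04  0.61  0.09  1.96 -0.09  0.57  1.88] t 3.9
clock: 4.3
position: [0.5231, -0.1139, 0.0747]
tool_rot: [3.141, -0.0, -3.022]
force: [-4.1, 4.3, 11.4]
grip_width: 0.0372
t mm [0.1 0.1 1.7] r deg [ 0.05 -0.    0.33]
now [ 0.5231 -0.1139  0.0747] [ 179.95   -0.   -173.13] q [ 0.04  0.61  0.09  1.96 -0.09  0.57  1.88] t 4.3
[-4.13394121  4.33889639 11.40114459] [ 1.09178573  0.66054343 -0.00452696]
```

View pics/w3.png

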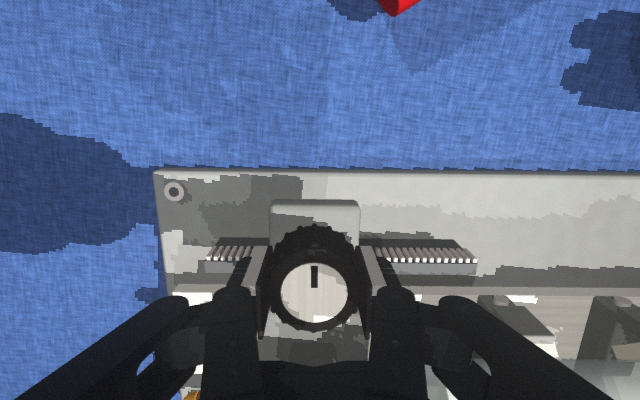

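View pics/s3.png

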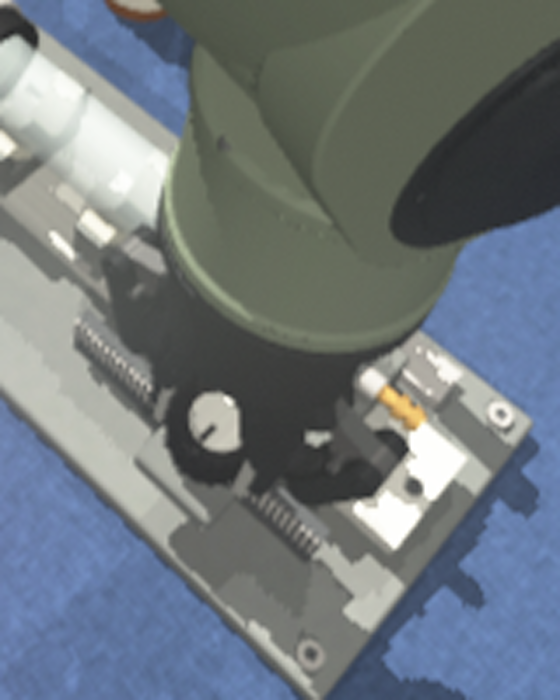

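The knob is gripped centrally at width 37 mm. At 1.2 rad of turn the spring can't be squeezed more than a trace, because at least 1.6 rad are needed. So I'll turn 68° (14.2 mm) first.

```bash
python3 -m creep '[{"rx":0,"ry":0,"rz":8,"tx":0,"ty":1.68,"tz":0,"hand":0.6},{"rx":0,"ry":0,"rz":16,"tx":0,"ty":3.35,"tz":0,"hand":0.6},{"rx":0,"ry":0,"rz":24,"tx":0,"ty":5.03,"tz":0,"hand":0.6},{"rx":0,"ry":0,"rz":32,"tx":0,"ty":6.7,"tz":0,"hand":0.6}]' 40
python3 - <<'E'
from h import *
st=bot.observe(); print(st["position"],np.degrees(st["tool_rot"]),st["force"],st["moment"],st["grip_width"])
E
python3 go.py 0.523 -0.1138 0.073 186.54
python3 -m creep '[{"rx":0,"ry":0,"rz":0,"tx":0,"ty":0,"tz":0,"hand":0.6}]'
python3 - <<'E'
from h import *
st=bot.observe(); print(st["position"],np.degrees(st["tool_rot"]),st["force"],st["moment"],st["grip_width"])
p=viewer.grab_frame("wrist"); cv2.imwrite("pics/w4.png",p["pixels"])
E
```

```text
clock: 4.8
position: [0.5224, -0.1071, 0.0747]
tool_rot: [3.141, -0.0, 2.698]
force: [-4.1, 5.2, 9.5]
grip_width: 0.0369
[ 0.52237084 -0.10711824  0.0747413 ] [ 1.79951650e+02 -1.68255697e-02  1.54563205e+02] [-4.11726835  5.21201832  9.50665042] [0.97001259 0.74371354 0.36083764] 0.03689367804430829
t mm [-3.4 -5.8  1.7] r deg [  0.05  -0.   -31.98]
now [ 0.5224 -0.1071  0.0747] [ 1.7995e+02 -2.0000e-02  1.5456e+02] q [-0.08  0.62  0.24  1.97 -0.26  0.58  1.46] t 4.8
clock: 4.9
position: [0.5224, -0.1071, 0.0747]
tool_rot: [3.141, -0.0, 2.698]
force: [-3.7, 2.9, 12.2]
grip_width: 0.0364
[ 0.52237486 -0.10707737  0.07472969] [ 1.79974321e+02 -1.32419286e-02  1.54576497e+02] [-3.69321272  2.87833826 12.24905791] [ 0.81784124  0.7812355  -0.09252489] 0.036448614978591774
```

View pics/w4.png

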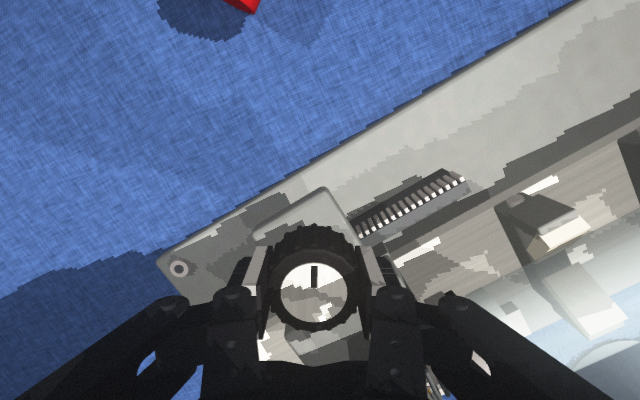

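```bash
cat > s.py <<'E'
from h import *
st=bot.observe(); y=np.degrees(st["tool_rot"][2]); d=96.54-y
turn=(-173.13-y)%360  # deg turned since grip
if turn>350: turn-=360
print("turn",round(turn,2),"rad",round(np.radians(turn),3),"pos",st["position"].round(4),"F",st["force"].round(2),"M",st["moment"].round(3),"w",round(st["grip_width"],4),"q7",st["qpos"][6].round(2))
u=12*np.pi/180
o=np.array([.5231,-.1139]); dd=np.array([-np.sin(np.radians(6.54)),np.cos(np.radians(6.54))])
print("pos err mm",((st["position"][:2]-o-dd*turn*u/1000)*1000).round(2))
print("per deg tx,ty",u*np.cos(np.radians(d)),u*np.cos(np.radians(d+90)), "clock",st["clock"])
E
python3 -m creep '[{"rx":0,"ry":0,"rz":8,"tx":0.89,"ty":1.42,"tz":0,"hand":0.6},{"rx":0,"ry":0,"rz":16,"tx":1.78,"ty":2.84,"tz":0,"hand":0.6},{"rx":0,"ry":0,"rz":24,"tx":2.66,"ty":4.26,"tz":0,"hand":0.6},{"rx":0,"ry":0,"rz":32,"tx":3.55,"ty":5.69,"tz":0,"hand":0.6}]'; python3 s.py
```

```text
clock: 5.35
position: [0.5217, -0.1005, 0.0748]
tool_rot: [3.141, -0.001, 2.139]
force: [-3.2, 3.9, 10.7]
grip_width: 0.037
turn 64.3 rad 1.122 pos [ 0.5217 -0.1005  0.0748] F [-3.19  3.86 10.74] M [0.859 0.696 0.265] w 0.037 q7 1.05
pos err mm [0.1  0.05]
per deg tx,ty 0.1882004440683776 0.09189940860392681 clock 5.35
```

```bash
python3 -m creep '[{"rx":0,"ry":0,"rz":4,"tx":0.75,"ty":0.37,"tz":0,"hand":0.6},{"rx":0,"ry":0,"rz":8,"tx":1.51,"ty":0.74,"tz":0,"hand":0.6}]'; python3 s.py
python3 - <<'E'
from h import *
for n in ("wrist","top","side"):
    p=viewer.grab_frame(n); cv2.imwrite(f"pics/{n}5.png",p["pixels"])
E
```

```text
clock: 5.55
position: [0.5215, -0.0988, 0.0747]
tool_rot: [3.141, -0.001, 2.002]
force: [-1.6, 4.3, 12.0]
grip_width: 0.0372
turn 72.14 rad 1.259 pos [ 0.5215 -0.0988  0.0747] F [-1.6   4.28 11.98] M [0.894 0.63  0.259] w 0.0372 q7 0.94
pos err mm [0.11 0.06]
per deg tx,ty 0.19897586993313757 0.06537210134022892 clock 5.55
```

View pics/wrist5.png

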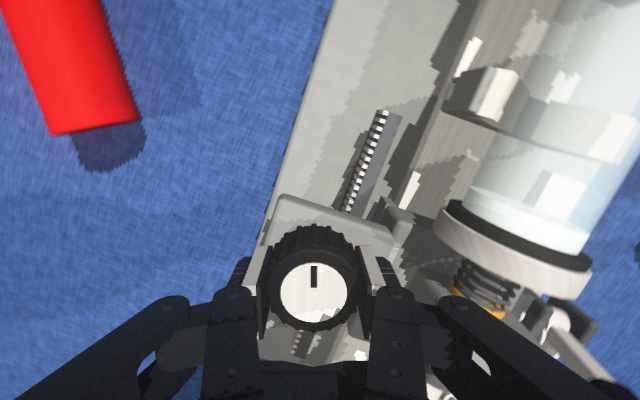

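View pics/top5.png

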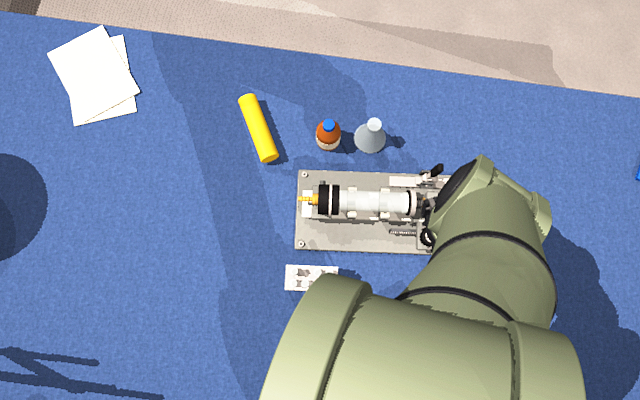

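View pics/side5.png

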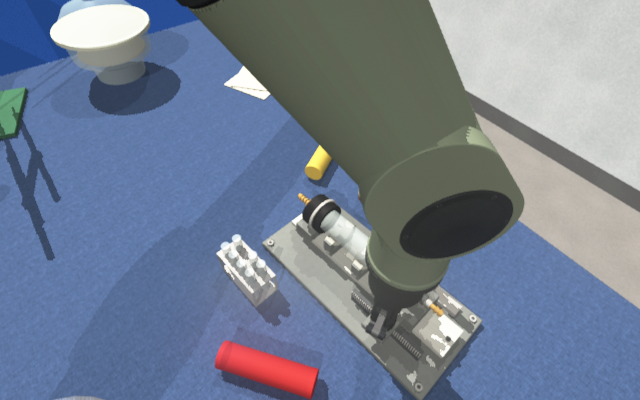

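The wrist view now shows the cap at (515,250), the spring at (485,285) and the tube touching the cap. The cap's left rim, at z = 88 mm, gives its position relative to the tailstock. I'll zoom in to set a baseline.

```bash
cat > cap.py <<'E'
import sys; from h import *
n=sys.argv[1]
st=bot.observe(); p=viewer.grab_frame("wrist")
np.savez("pics/"+n+".npz",pos=st["position"],rot=st["tool_rot"],clk=st["clock"]); cv2.imwrite(f"pics/{n}.png",p["pixels"])
b=[int(v) for v in sys.argv[2:6]] if len(sys.argv)>5 else (400,170,620,350)
crop(p,b,3.5,n+"z.png")
q=(0.5926,-0.1066,np.radians(6.54))
c,s=np.cos(q[2]),np.sin(q[2])
# project predicted unsqueezed/squeezed cap rim onto image for overlay
np.save("pics/tfc.npy",p["tool_from_camera"])
E
cat > capm.py <<'E'
# capm.py name u v z : full image pixel -> stand-local coordinates relative to knob axis (tool position)
import sys; from h import *
n=sys.argv[1]; d=np.load("pics/"+n+".npz"); st=dict(position=d["pos"],tool_rot=d["rot"])
p=dict(tool_from_camera=np.load("pics/tfc.npy"),vertical_fov=60.89811214663033)
import pickle
p["cx"],p["cy"]=np.load("pics/pp.npy")
for i in range(2,len(sys.argv),3):
    u,v,z=map(float,sys.argv[i:i+3]); X=back(p,(u,v),z,st)-st["position"]
    a=np.radians(6.54); print(n,(u,v,z),"rel knob local mm",np.round([1000*(np.cos(a)*X[0]+np.sin(a)*X[1]),1000*(-np.sin(a)*X[0]+np.cos(a)*X[1])],2))
E
python3 cap.py c1
python3 - <<'E'
from h import *
p=viewer.grab_frame("wrist"); np.save("pics/pp.npy",[p["cx"],p["cy"]])
E
```

```text
(no output)
```

View pics/c1z.png

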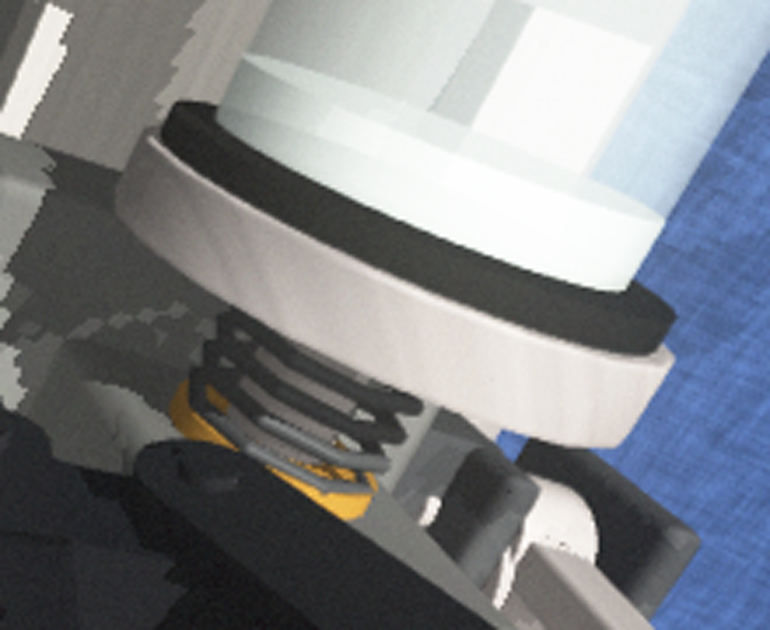

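```bash
python3 capm.py c1 433.7 230 0.088 579.4 297.1 .088 ; python3 -m creep '[{"rx":0,"ry":0,"rz":4,"tx":0.8,"ty":0.26,"tz":0,"hand":0.6},{"rx":0,"ry":0,"rz":8,"tx":1.59,"ty":0.52,"tz":0,"hand":0.6}]'; python3 s.py;  python3 cap.py c2
```

```text
c1 (433.7, 230.0, 0.088) rel knob local mm [40.04 35.4 ]
c1 (579.4, 297.1, 0.088) rel knob local mm [112.73  26.68]
clock: 6.0
position: [0.5213, -0.0972, 0.0748]
tool_rot: [3.141, -0.001, 1.863]
force: [-3.0, 4.3, 12.3]
grip_width: 0.0369
turn 80.13 rad 1.399 pos [ 0.5213 -0.0972  0.0748] F [-2.96  4.26 12.32] M [1.006 0.559 0.354] w 0.0369 q7 0.84
pos err mm [0.12 0.05]
per deg tx,ty 0.2061305275107254 0.03708253062340967 clock 6.0
```

View pics/c2z.png

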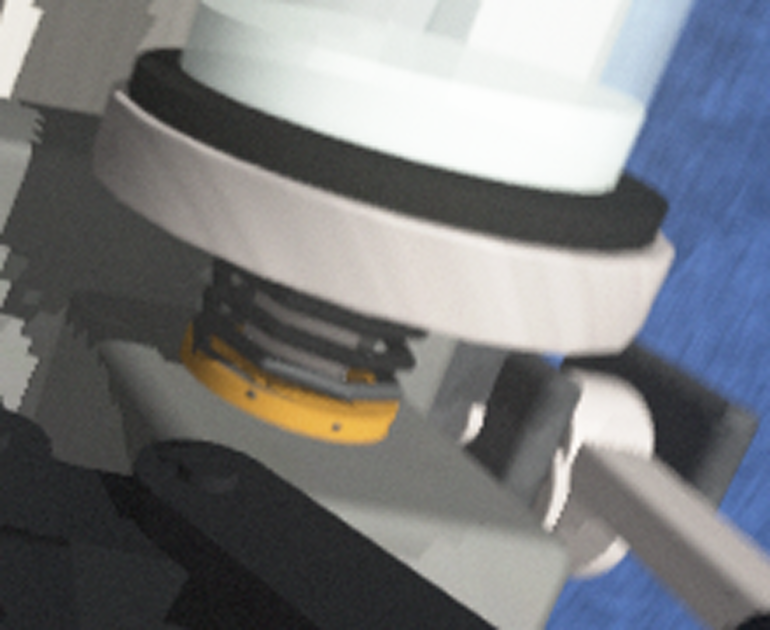

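```bash
python3 capm.py c2 427.1 217.1 0.088; python3 capm.py c1 446.6 205.7 .088;  python3 capm.py c2 438.6 188.6 .088; python3 -m creep '[{"rx":0,"ry":0,"rz":4,"tx":0.82,"ty":0.15,"tz":0,"hand":0.6},{"rx":0,"ry":0,"rz":8,"tx":1.65,"ty":0.3,"tz":0,"hand":0.6}]'; python3 s.py;  python3 cap.py c3 400 140 620 320
```

```text
c2 (427.1, 217.1, 0.088) rel knob local mm [40.52 34.31]
c1 (446.6, 205.7, 0.088) rel knob local mm [40.71 46.56]
c2 (438.6, 188.6, 0.088) rel knob local mm [41.76 46.58]
clock: 6.25
position: [0.5211, -0.0955, 0.0748]
tool_rot: [3.141, -0.001, 1.723]
force: [-2.3, 5.1, 11.2]
grip_width: 0.0369
turn 88.13 rad 1.538 pos [ 0.5211 -0.0955  0.0748] F [-2.27  5.13 11.2 ] M [0.949 0.55  0.301] w 0.0369 q7 0.74
pos err mm [0.15 0.08]
per deg tx,ty 0.20928509305364468 0.008041036924011813 clock 6.25
```

View pics/c3z.png

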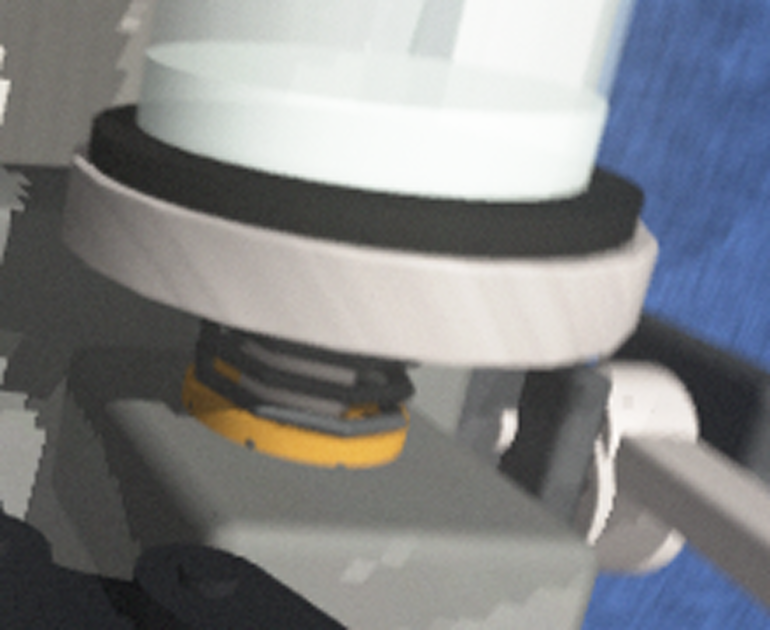

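```bash
python3 capm.py c1 433.7 230 .088 442.9 207.1 0.088; python3 capm.py c2 427.1 217.1 0.088 432.9 196.3 .088;  python3 capm.py c3 418.6 204.3 .088 421.4 184.3 .088
```

```text
c1 (433.7, 230.0, 0.088) rel knob local mm [40.1  35.44]
c1 (442.9, 207.1, 0.088) rel knob local mm [39.58 45.58]
c2 (427.1, 217.1, 0.088) rel knob local mm [40.56 34.33]
c2 (432.9, 196.3, 0.088) rel knob local mm [40.46 43.16]
c3 (418.6, 204.3, 0.088) rel knob local mm [40.83 33.6 ]
c3 (421.4, 184.3, 0.088) rel knob local mm [40.89 41.8 ]
```

I need a better measure than single corners, so I'll overlay circles of the modelled disc (R 29 mm on the tube axis) on the pictures.

```bash
cat > ov.py <<'E'
import sys; from h import *
n=sys.argv[1]; x0,y0,x1,y1=map(int,sys.argv[2:6]); ys=[float(v) for v in sys.argv[6:]]
d=np.load("pics/"+n+".npz"); st=dict(position=d["pos"],tool_rot=d["rot"])
p=dict(tool_from_camera=np.load("pics/tfc.npy"),vertical_fov=60.89811214663033); p["cx"],p["cy"]=np.load("pics/pp.npy")
im=cv2.imread(f"pics/{n}.png")[y0:y1,x0:x1]; s=3.5; im=cv2.resize(im,None,fx=s,fy=s,interpolation=cv2.INTER_CUBIC)
a=np.radians(6.54); t=np.linspace(0,2*np.pi,200)
cols=[(0,0,255),(0,255,0),(255,0,255),(255,255,0)]
for i,Y in enumerate(ys):
    lx=70+29*np.cos(t); X=np.c_[np.cos(a)*lx-np.sin(a)*Y, np.sin(a)*lx+np.cos(a)*Y, 0*t]/1000
    X[:,:2]+=st["position"][:2]; X[:,2]=.088+.029*np.sin(t)
    uv=((proj(p,X,st)-[x0,y0]+.5)*s-.5).round().astype(int); cv2.polylines(im,[uv],True,cols[i%4],1)
cv2.imwrite(f"pics/{n}ov{'_'.join(sys.argv[6:])}.png",im)
E
python3 ov.py c1 400 170 620 350 34 36 38;python3 ov.py c3 400 140 620 320 32 34 36
```

```text
(no output)
```

View pics/c1ov34_36_38.png

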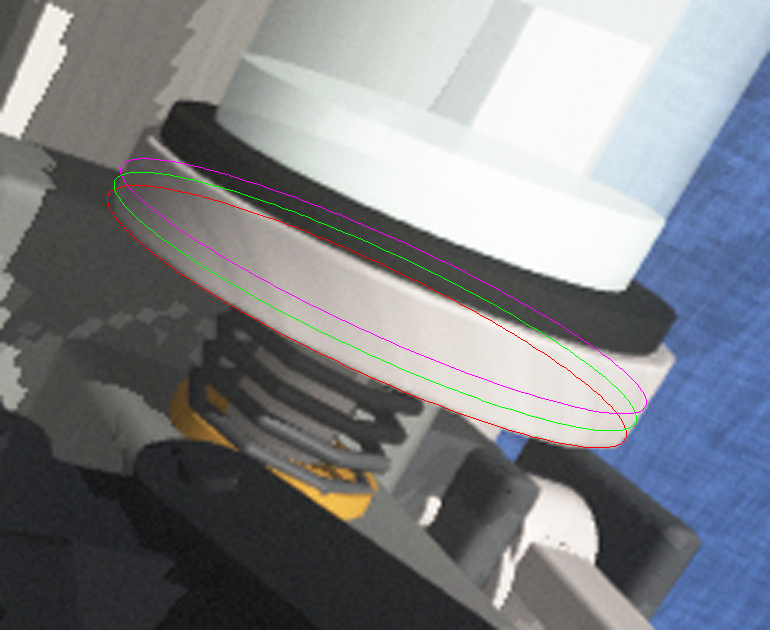

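View pics/c3ov32_34_36.png

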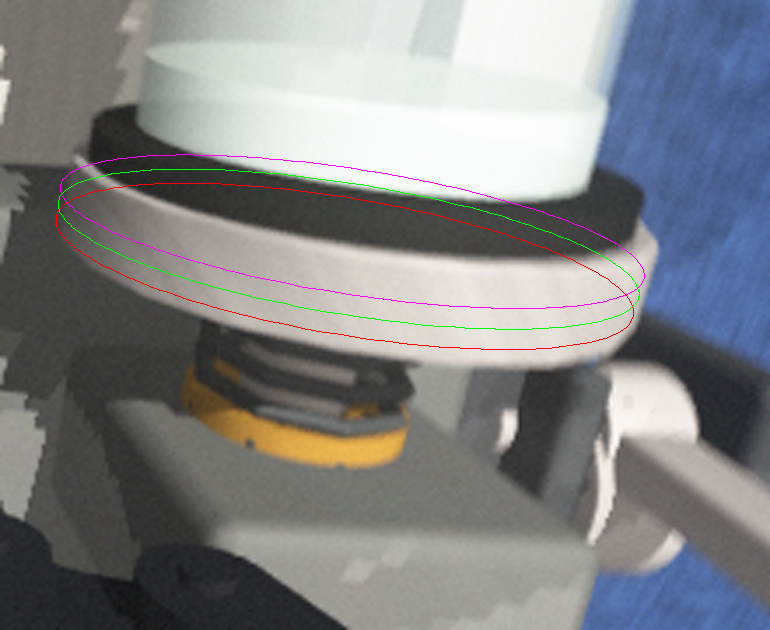

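```bash
python3 capm.py c3 430 254.3 .115 434 262 .115 462 290 .115; python3 capm.py c2 429 267.5 .115
python3 - <<'E'
import numpy as np
np.savez("pics/w1.npz",pos=[.5228,-.1182,.2103],rot=np.radians([-179.88,-.05,-173.52]))
E
sed 's/n=sys.argv\[1\];/n=sys.argv[1];/; s/X\[:,:2\]+=st\["position"\]\[:2\]/X[:,:2]+=[.5231,-.1139]/' ov.py > ov1.py; python3 ov1.py w1 280 150 480 320 30 34 38
```

```text
c3 (430.0, 254.3, 0.115) rel knob local mm [37.71 24.53]
c3 (434.0, 262.0, 0.115) rel knob local mm [39.42 21.8 ]
c3 (462.0, 290.0, 0.115) rel knob local mm [50.43 11.7 ]
c2 (429.0, 267.5, 0.115) rel knob local mm [34.92 24.82]
```

View pics/w1ov30_34_38.png

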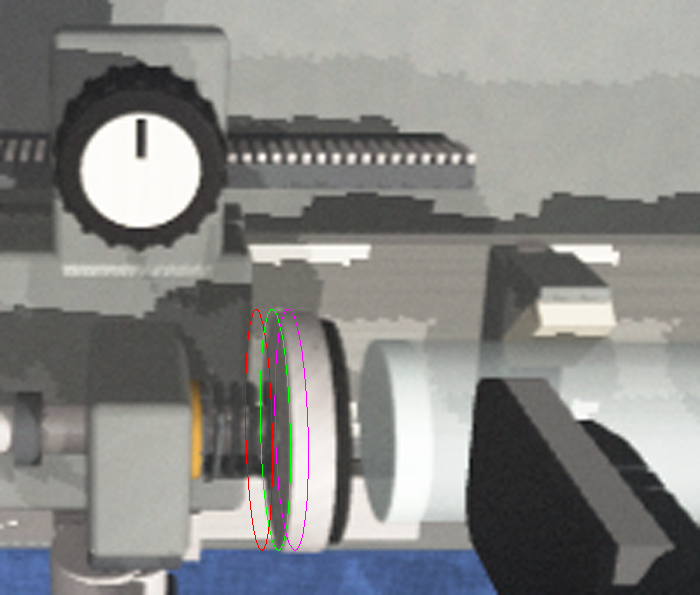

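The cap's rear rim lies at 34.0 mm in c1, which matches the free value of about 34–34.5 in the start picture, where the pedestal face is at about 12. In c3 it lies at about 30.8. It moved back 3.2 mm over 3.35 mm of feed, so the tube is home and the spring is squeezed about 3.4 mm. I'll feed 7° more (1.5 mm).

```bash
python3 -m creep '[{"rx":0,"ry":0,"rz":3.5,"tx":0.73,"ty":0.03,"tz":0,"hand":0.6},{"rx":0,"ry":0,"rz":7,"tx":1.47,"ty":0.06,"tz":0,"hand":0.6},{"rx":0,"ry":0,"rz":7,"tx":1.47,"ty":0.06,"tz":0,"hand":0.6},{"rx":0,"ry":0,"rz":7,"tx":1.47,"ty":0.06,"tz":0,"hand":0.6},{"rx":0,"ry":0,"rz":7,"tx":1.47,"ty":0.06,"tz":0,"hand":0.6}]'; python3 s.py;  python3 cap.py c4 400 140 620 320; python3 ov.py c4 400 140 620 320 29 31 34
```

```text
clock: 6.8
position: [0.521, -0.094, 0.0747]
tool_rot: [3.141, -0.001, 1.603]
force: [-2.1, 5.3, 13.0]
grip_width: 0.0368
turn 95.0 rad 1.658 pos [ 0.521  -0.094   0.0747] F [-2.12  5.31 13.01] M [ 1.033  0.628 -0.035] w 0.0368 q7 0.65
pos err mm [0.15 0.09]
per deg tx,ty 0.2087441462683142 -0.017052561332500386 clock 6.8
```

View pics/c4ov29_31_34.png

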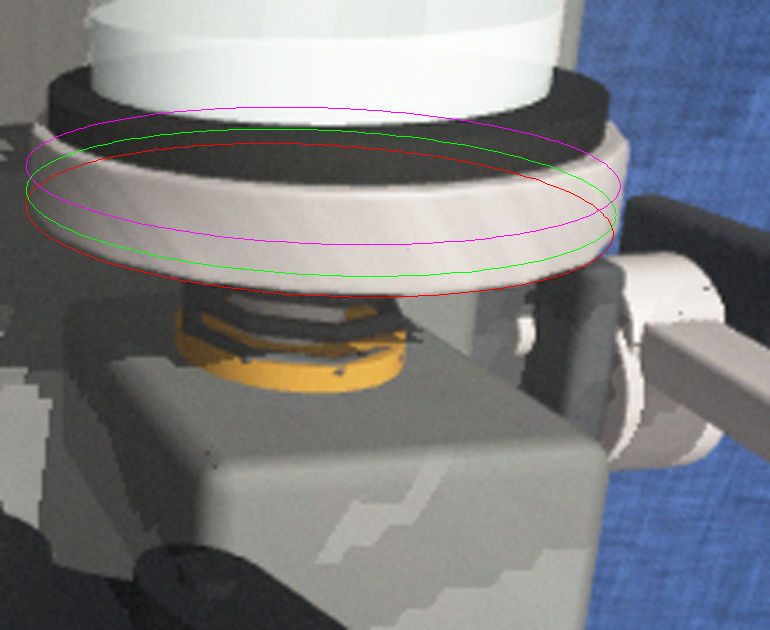

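The rear rim is now at about 29.2, so the squeeze is about 5 mm (gap about 17 mm). I'll release with a small opening, since the pedestal is near, and lift.

```bash
python3 -m creep '[{"rx":0,"ry":0,"rz":0,"tx":0,"ty":0,"tz":0,"hand":-0.1},{"rx":0,"ry":0,"rz":0,"tx":0,"ty":0,"tz":0,"hand":-0.1},{"rx":0,"ry":0,"rz":0,"tx":0,"ty":0,"tz":0,"hand":-0.1}]'; python3 s.py
python3 -m creep '[{"rx":0,"ry":0,"rz":0,"tx":0,"ty":0,"tz":-10,"hand":-0.1},{"rx":0,"ry":0,"rz":0,"tx":0,"ty":0,"tz":-30,"hand":-0.1},{"rx":0,"ry":0,"rz":0,"tx":0,"ty":0,"tz":-70,"hand":-0.1},{"rx":0,"ry":0,"rz":0,"tx":0,"ty":0,"tz":-115,"hand":-0.1},{"rx":0,"ry":0,"rz":0,"tx":0,"ty":0,"tz":-135,"hand":0.5},{"rx":0,"ry":0,"rz":0,"tx":0,"ty":0,"tz":-135,"hand":1},{"rx":0,"ry":0,"rz":0,"tx":0,"ty":0,"tz":-135,"hand":1}]'; python3 s.py; python3 cap.py c5 300 200 640 400;python3 - <<'E'
from h import *
for n in ("top","side"):
    p=viewer.grab_frame(n); cv2.imwrite(f"pics/{n}6.png",p["pixels"])
E
```

```text
clock: 7.15
position: [0.5207, -0.0949, 0.0742]
tool_rot: [-3.141, 0.0, 1.603]
force: [-0.2, -0.4, -0.5]
grip_width: 0.047
turn 95.03 rad 1.659 pos [ 0.5207 -0.0949  0.0742] F [-0.2  -0.37 -0.45] M [0.003 0.02  0.028] w 0.047 q7 0.65
pos err mm [-0.13 -0.75]
per deg tx,ty 0.20873449537768637 -0.01717029087431729 clock 7.15
clock: 7.85
position: [0.5207, -0.0947, 0.2096]
tool_rot: [3.141, -0.0, 1.603]
force: [0.1, 0.7, -1.7]
grip_width: 0.0037
turn 95.02 rad 1.658 pos [ 0.5207 -0.0947  0.2096] F [ 0.13  0.72 -1.67] M [ 0.003 -0.021 -0.014] w 0.0037 q7 0.5
pos err mm [-0.09 -0.54]
per deg tx,ty 0.2087376698585934 -0.01713165582455154 clock 7.85
```

View pics/c5.png

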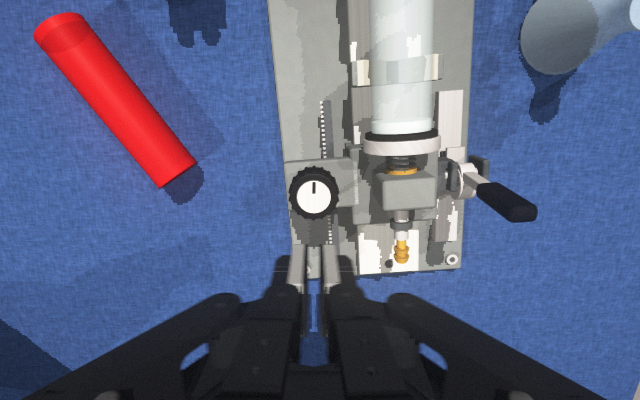

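View pics/side6.png

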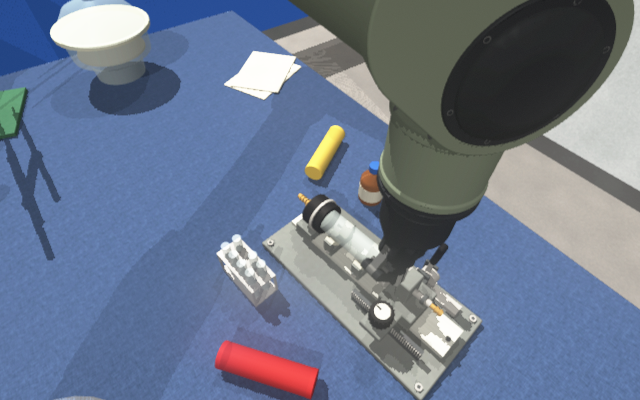

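The knob stayed where it was, the cap shows at (400,145) and the lever's handle runs from (482,190) to its tip at about (525,208). Next is the lever angle.

```bash
cat > lev.py <<'E'
from h import *
d=np.load("pics/c5.npz"); st=dict(position=d["pos"],tool_rot=d["rot"])
p=dict(tool_from_camera=np.load("pics/tfc.npy"),vertical_fov=60.89811214663033); p["cx"],p["cy"]=np.load("pics/pp.npy")
a6=np.radians(6.54); piv=np.array([.6519,-.079,.06]); dy=np.array([-np.sin(a6),np.cos(a6),0])
im=cv2.imread("pics/c5.png"); s=4;x0,y0=420,130; im=cv2.resize(im[y0:y0+130,x0:x0+150],None,fx=s,fy=s,interpolation=cv2.INTER_CUBIC)
for a,c in ((0,(0,0,255)),(.15,(0,255,0)),(.3,(255,0,255))):
    X=[piv+r/1000*(-np.sin(a)*dy+np.cos(a)*np.array([0,0,1])) for r in (0,40,92)]
    uv=proj(p,np.array(X),st); print(a,uv.round(1).tolist())
    cv2.polylines(im,[((uv-[x0,y0]+.5)*s-.5).round().astype(int)],False,c,1)
cv2.imwrite("pics/lev.png",im)
E
python3 lev.py
```

```text
0 [[463.5, 171.8], [485.7, 182.5], [526.8, 202.3]]
0.15 [[463.5, 171.8], [485.0, 190.0], [523.7, 222.7]]
0.3 [[463.5, 171.8], [483.7, 196.8], [519.0, 240.4]]
```

View pics/lev.png

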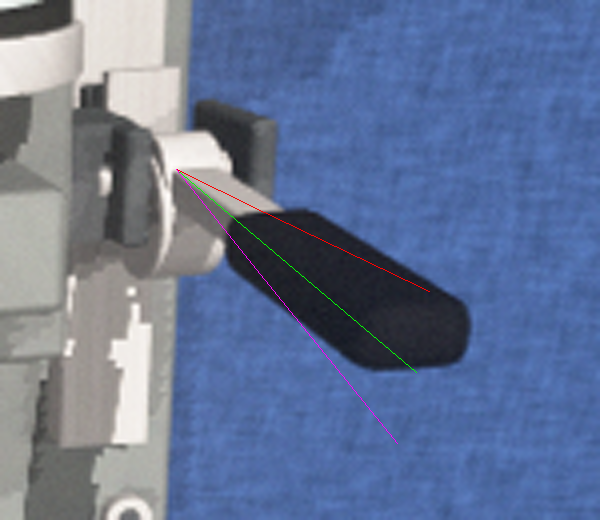

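The tip's end at (425,325) in the crop lies between the 0 and 0.15 rad lines, so the lever stands at about 0.07 rad. I'll bring the shut fingers to the tube side of the handle.

```bash
python3 go.py 0.651 -0.0552 0.21 96.54
```

```text
t mm [ 35.4 131.9  -1.6] r deg [-0.08 -0.   -4.71]
now [ 0.5203 -0.0948  0.2086] [-179.92    0.     91.83] q [-0.45  0.49  0.72  1.9  -0.41  0.9   0.5 ] t 8.0
```

```bash
python3 -m creep '[{"rx":0,"ry":0,"rz":-4.7,"tx":36,"ty":132,"tz":0,"hand":1},{"rx":0,"ry":0,"rz":-4.7,"tx":36,"ty":132,"tz":0,"hand":1},{"rx":0,"ry":0,"rz":-4.7,"tx":36,"ty":132,"tz":0,"hand":1},{"rx":0,"ry":0,"rz":-4.7,"tx":36,"ty":132,"tz":0,"hand":1},{"rx":0,"ry":0,"rz":-4.7,"tx":36,"ty":132,"tz":0,"hand":1},{"rx":0,"ry":0,"rz":-4.7,"tx":36,"ty":132,"tz":0,"hand":1},{"rx":0,"ry":0,"rz":-4.7,"tx":36,"ty":132,"tz":0,"hand":1}]'; python3 go.py 0.651 -0.0552 0.128 96.54; python3 cap.py l1
python3 - <<'E'
from h import *
p=viewer.grab_frame("side"); crop(p,(330,180,490,380),3,"s7.png")
E
```

```text
clock: 8.7
position: [0.6508, -0.0552, 0.2094]
tool_rot: [-3.141, -0.0, 1.684]
force: [0.2, -0.0, 0.5]
grip_width: -0.0002
t mm [-0.1  0.2 81.4] r deg [-0.02 -0.01 -0.06]
now [ 0.6508 -0.0552  0.2094] [-1.7998e+02 -1.0000e-02  9.6480e+01] q [-0.4   0.68  0.65  1.57 -0.46  1.05  0.48] t 8.7
```

View pics/l1.png

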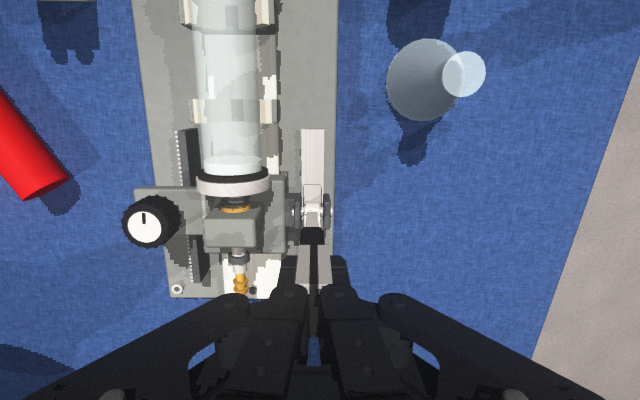

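View pics/s7.png

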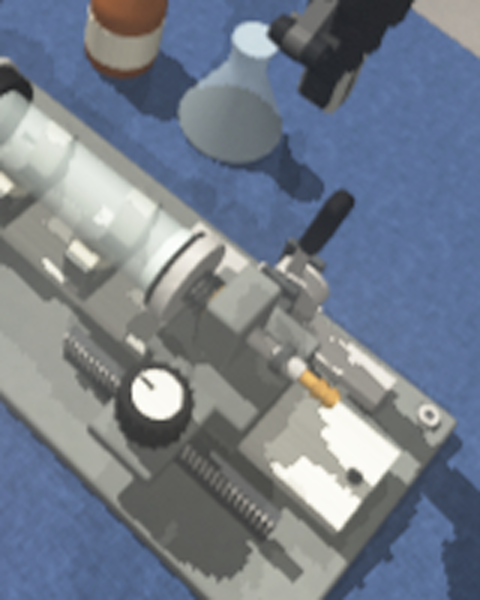

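The fingers line up with the lever (columns 315 and 312), and the spring gap still shows a sound squeeze. Descending beside the handle.

```bash
python3 -m creep '[{"rx":0,"ry":0,"rz":0,"tx":0,"ty":0,"tz":35,"hand":1},{"rx":0,"ry":0,"rz":0,"tx":0,"ty":0,"tz":65,"hand":1},{"rx":0,"ry":0,"rz":0,"tx":0,"ty":0,"tz":81,"hand":1},{"rx":0,"ry":0,"rz":0,"tx":0,"ty":0,"tz":81,"hand":1},{"rx":0,"ry":0,"rz":0,"tx":0,"ty":0,"tz":81,"hand":1}]' 60; python3 go.py 0.651 -0.0552 0.128 96.54; python3 cap.py l2;python3 - <<'E'
from h import *
print(bot.observe()["force"])
p=viewer.grab_frame("side"); crop(p,(330,180,490,380),3,"s8.png")
E
```

```text
clock: 9.3
position: [0.6519, -0.055, 0.1293]
tool_rot: [3.141, 0.0, 1.685]
force: [-0.6, 0.0, 1.0]
grip_width: 0.0003
t mm [-0.1 -1.   1.3] r deg [ 0.05  0.02 -0.02]
now [ 0.6519 -0.055   0.1293] [1.7995e+02 2.0000e-02 9.6520e+01] q [-0.37  0.77  0.6   1.63 -0.52  0.91  0.53] t 9.3
[-0.22615402  0.74466482  0.83100636]
```

View pics/l2.png

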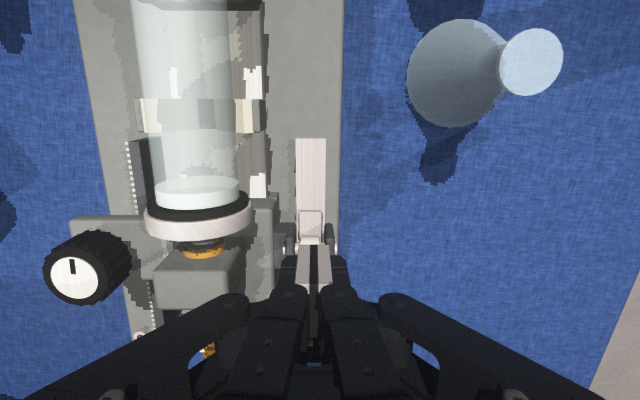

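View pics/s8.png

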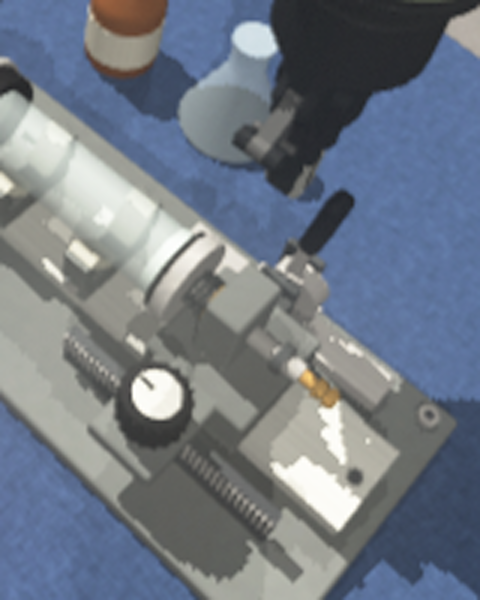

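The fingers stand on the tube side of the handle with a gap. I'll begin the push along the arc, to about 0.45 rad first.

```bash
python3 -m creep '[{"rx":0,"ry":0,"rz":0,"tx":-8,"ty":0,"tz":1,"hand":1},{"rx":0,"ry":0,"rz":0,"tx":-14,"ty":0,"tz":1,"hand":1},{"rx":0,"ry":0,"rz":0,"tx":-20,"ty":0,"tz":1.3,"hand":1},{"rx":0,"ry":0,"rz":0,"tx":-27.4,"ty":0,"tz":2.3,"hand":1},{"rx":0,"ry":0,"rz":0,"tx":-32.5,"ty":0,"tz":3.5,"hand":1},{"rx":0,"ry":0,"rz":0,"tx":-37.2,"ty":0,"tz":5.2,"hand":1},{"rx":0,"ry":0,"rz":0,"tx":-37.2,"ty":0,"tz":5.2,"hand":1}]' 60; python3 go.py 0.651 -0.0552 0.128 96.54;python3 - <<'E'
from h import *
print(bot.observe()["force"])
p=viewer.grab_frame("side"); crop(p,(330,180,490,380),3,"s9.png")
E
```

```text
clock: 10.1
position: [0.6561, -0.092, 0.1236]
tool_rot: [3.141, -0.001, 1.685]
force: [-1.4, 2.9, 7.7]
grip_width: 0.0001
t mm [37.1 -0.9 -4.4] r deg [ 0.04 -0.05 -0.02]
now [ 0.6561 -0.092   0.1236] [ 1.7996e+02 -5.0000e-02  9.6520e+01] q [-0.31  0.79  0.59  1.6  -0.52  0.91  0.58] t 10.1
[-1.44320273  2.86123209  7.65911619]
```

View pics/s9.png

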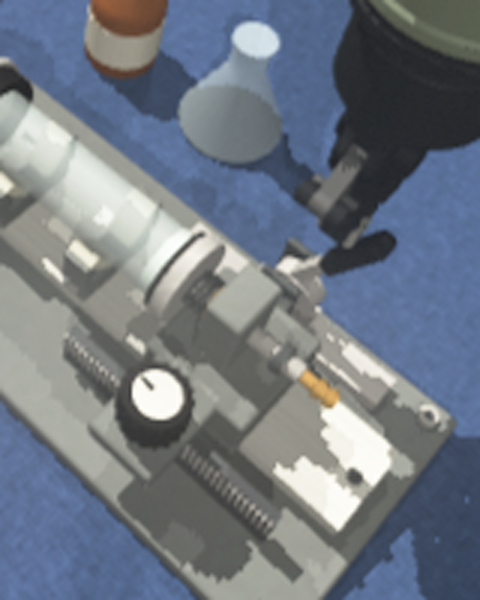

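The handle follows at about 0.5 rad with only 8 N of force, so I'll continue over the high point.

```bash
python3 -m creep '[{"rx":0,"ry":0,"rz":0,"tx":-9.2,"ty":0,"tz":4.3,"hand":1},{"rx":0,"ry":0,"rz":0,"tx":-17.8,"ty":0,"tz":9.8,"hand":1},{"rx":0,"ry":0,"rz":0,"tx":-25.3,"ty":0,"tz":16.8,"hand":1},{"rx":0,"ry":0,"rz":0,"tx":-29.8,"ty":0,"tz":22,"hand":1},{"rx":0,"ry":0,"rz":0,"tx":-33.7,"ty":0,"tz":27.8,"hand":1},{"rx":0,"ry":0,"rz":0,"tx":-37,"ty":0,"tz":33.6,"hand":1}]' 60; python3 go.py 0.651 -0.0552 0.128 96.54
python3 - <<'E'
from h import *
print(bot.observe()["force"])
p=viewer.grab_frame("side"); crop(p,(330,180,490,380),3,"s10.png")
E
```

```text
clock: 10.75
position: [0.6609, -0.1296, 0.0914]
tool_rot: [3.139, 0.001, 1.684]
force: [-5.5, 3.0, 28.5]
grip_width: -0.0003
t mm [ 75.   -1.3 -36.7] r deg [ 0.15  0.03 -0.03]
now [ 0.6609 -0.1296  0.0914] [1.7985e+02 3.0000e-02 9.6510e+01] q [-0.23  0.84  0.56  1.59 -0.54  0.87  0.65] t 10.75
[-5.54799672  3.00592226 28.51487764]
```

View pics/s10.png

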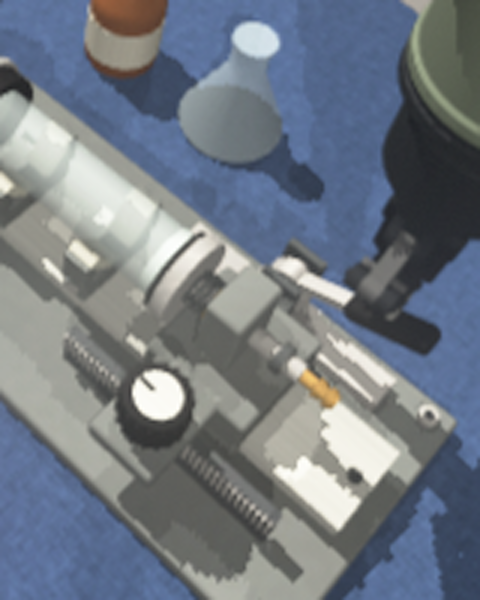

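```bash
python3 -m creep '[{"rx":0,"ry":0,"rz":0,"tx":0,"ty":0,"tz":0,"hand":1},{"rx":0,"ry":0,"rz":0,"tx":0,"ty":0,"tz":0,"hand":1}]' 60; python3 cap.py l3
python3 - <<'E'
from h import *
s=bot.observe(); print(s["force"],s["moment"],s["position"])
E
```

```text
clock: 11.0
position: [0.6607, -0.1297, 0.0905]
tool_rot: [3.14, 0.001, 1.684]
force: [-1.0, -0.2, 9.4]
grip_width: 0.0004
[-0.07814484 -1.1451758  10.9864655 ] [-0.35490108 -0.00090605 -0.02913539] [ 0.66066959 -0.12970808  0.09048631]
```

View pics/l3.png

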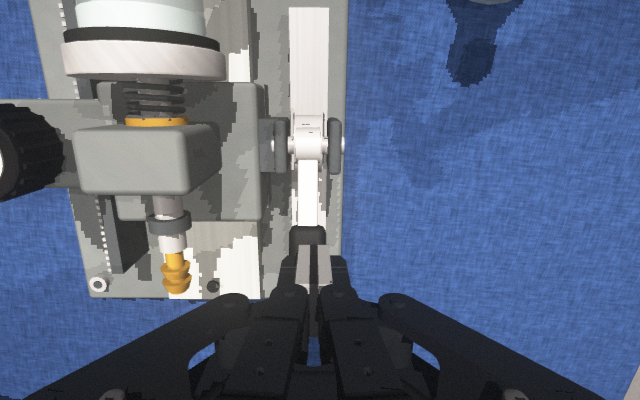

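The force settled to 10 N, so the 28 N was dynamic. I'll carry on more slowly.

```bash
python3 -m creep '[{"rx":0,"ry":0,"rz":0,"tx":-1.3,"ty":0,"tz":3,"hand":1},{"rx":0,"ry":0,"rz":0,"tx":-2.7,"ty":0,"tz":6.2,"hand":1},{"rx":0,"ry":0,"rz":0,"tx":-3.8,"ty":0,"tz":9.5,"hand":1},{"rx":0,"ry":0,"rz":0,"tx":-4.8,"ty":0,"tz":12.7,"hand":1},{"rx":0,"ry":0,"rz":0,"tx":-4.8,"ty":0,"tz":12.7,"hand":1},{"rx":0,"ry":0,"rz":0,"tx":-4.8,"ty":0,"tz":12.7,"hand":1}]' 60
python3 - <<'E'
from h import *
s=bot.observe(); print(s["force"],s["moment"],s["position"])
p=viewer.grab_frame("side"); crop(p,(330,180,490,380),3,"s11.png")
E
```

```text
clock: 11.65
position: [0.6604, -0.1337, 0.0767]
tool_rot: [-3.141, 0.0, 1.684]
force: [-0.4, -0.3, 1.2]
grip_width: -0.0
[-0.37202231 -0.25759401  1.18124326] [-0.01166778  0.00780925  0.05474566] [ 0.6603702  -0.13368821  0.07668599]
```

View pics/s11.png

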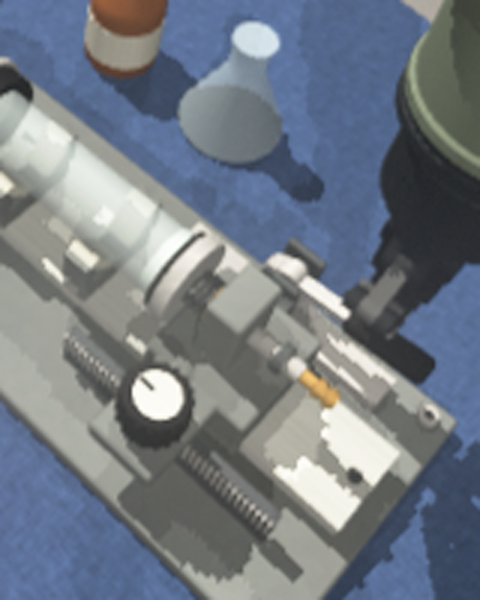

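Force has dropped to about 1 N, so the lever has snapped away from the fingers. I'll lift clear and check.

```bash
python3 -m creep '[{"rx":0,"ry":0,"rz":0,"tx":0,"ty":0,"tz":-20,"hand":1},{"rx":0,"ry":0,"rz":0,"tx":0,"ty":0,"tz":-60,"hand":1},{"rx":0,"ry":0,"rz":0,"tx":0,"ty":0,"tz":-105,"hand":1},{"rx":0,"ry":0,"rz":0,"tx":10,"ty":-30,"tz":-130,"hand":1},{"rx":0,"ry":0,"rz":0,"tx":20,"ty":-70,"tz":-130,"hand":1},{"rx":0,"ry":0,"rz":0,"tx":40,"ty":-110,"tz":-130,"hand":1},{"rx":0,"ry":0,"rz":0,"tx":40,"ty":-110,"tz":-130,"hand":1},{"rx":0,"ry":0,"rz":0,"tx":40,"ty":-110,"tz":-130,"hand":1}]' 60; python3 s.py; python3 cap.py e1
python3 - <<'E'
from h import *
p=viewer.grab_frame("side"); crop(p,(290,160,490,380),2.7,"s12.png")
E
```

```text
clock: 12.5
position: [0.5466, -0.1054, 0.2073]
tool_rot: [3.141, -0.001, 1.686]
force: [1.0, -1.1, 0.4]
grip_width: 0.0003
turn 90.3 rad 1.576 pos [ 0.5466 -0.1054  0.2073] F [ 1.02 -1.07  0.44] M [-0.052 -0.035  0.021] w 0.0003 q7 0.59
pos err mm [ 25.67 -10.3 ]
per deg tx,ty 0.20943947325408838 0.00012446821291582275 clock 12.5
```

View pics/e1.png

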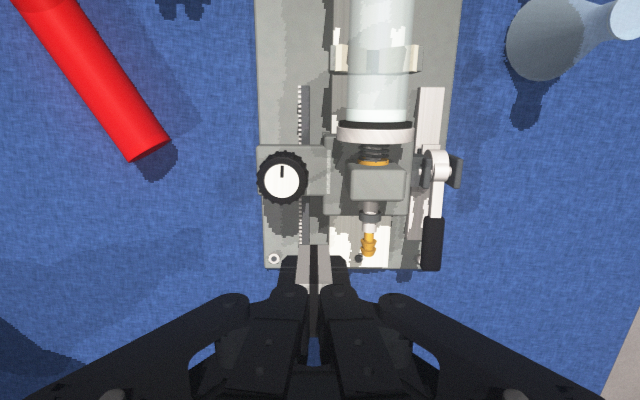

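View pics/s12.png

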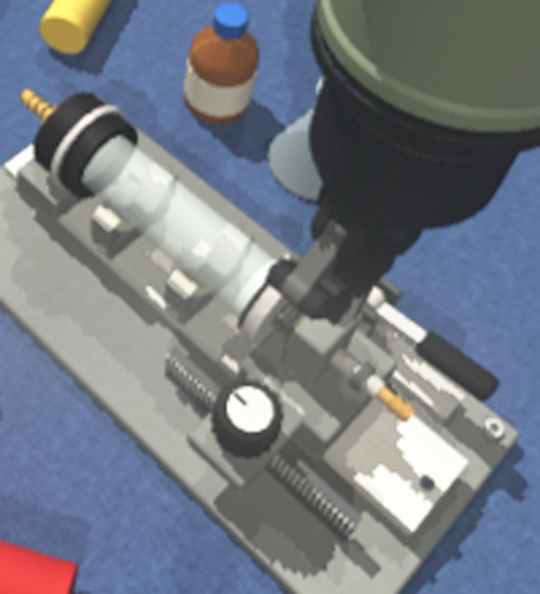

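The lever lies along the rail with its handle at (432,245). As a numerical check I'll compare the cap rim and lever tip with the model.

```bash
sed 's/\[.5231,-.1139\]/[.5208,-.0941]/' ov1.py > ov2.py; python3 ov2.py e1 240 90 470 280 27 29 31
python3 - <<'E'
from h import *
d=np.load("pics/e1.npz"); st=dict(position=d["pos"],tool_rot=d["rot"])
p=dict(tool_from_camera=np.load("pics/tfc.npy"),vertical_fov=60.89811214663033); p["cx"],p["cy"]=np.load("pics/pp.npy")
a6=np.radians(6.54); piv=np.array([.6519,-.079,.06]); dy=np.array([-np.sin(a6),np.cos(a6),0])
print("knob top",proj(p,[.5208,-.0941,.1],st))
for a in (1.2,1.3,1.42,1.5): print(a,proj(p,piv+.092*(-np.sin(a)*dy+np.cos(a)*np.array([0,0,1])),st))
E
```

```text
knob top [[280.73777795 179.67587727]]
1.2 [[440.59060273 277.18047658]]
1.3 [[436.63487298 275.14441172]]
1.42 [[432.21275421 271.52540147]]
1.5 [[429.47078203 268.48359503]]
```

View pics/e1ov27_29_31.png

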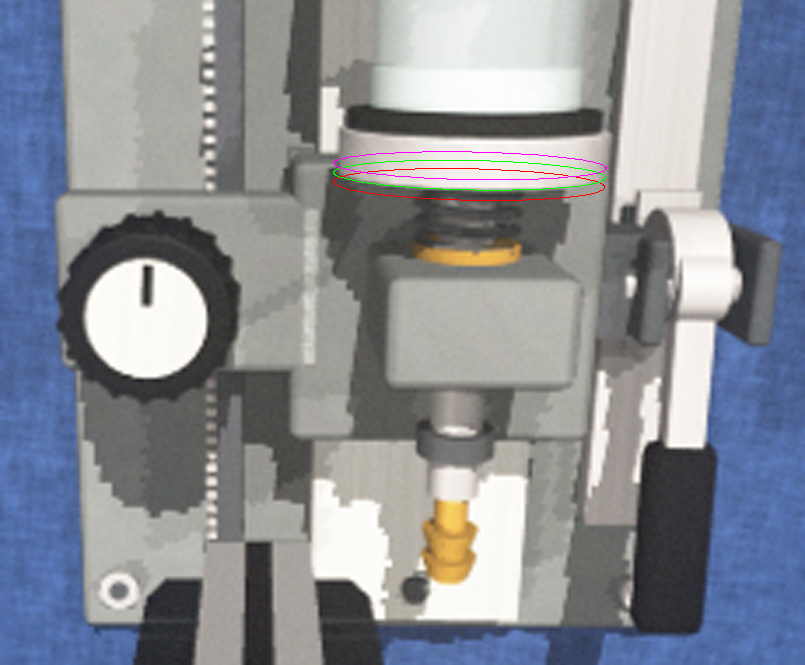

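Run:
```python
from h import *
print(bot.observe()["clock"],bot.job_done())
```

```text
the job is handed in; nothing more can be done
12.6 None
```

The column stand is closed and the job is handed in at 12.6 s of the 58 s allowed; the hand-in gives no verdict.

- **Feed:** I wound the tailstock in with the feed knob in one grip, turning it 1.66 rad (about 19.9 mm). The wrist camera showed the tube stop and the end cap's spring start to give at about 1.26 rad. I stopped at an estimated squeeze of 5 mm (gap about 17 mm), give or take about 1 mm.
- **Lever:** I pushed the cam lever over with the shut fingers. The wrist force peaked at a brief 28 N and settled to 10 N. It fell to about 1 N as the lever snapped down.

**Last checks:**
- **Lever:** the tip position fits about 1.47 rad, above the 1.42 needed. That reading allows for the lever standing about 2 mm off the model sideways. Taken raw, it would read about 1.40.
- **Spring:** the cap still shows about 5 mm of squeeze.
- **Robot:** the gripper is clear, about 0.2 m above the table.
- **Bystanders:** I saw no sign that the flask or bottle had moved. I did not measure them again, and I did not look at the test-tube rack again after the lever, though the arm never went near it.

No check failed. The knob's turning moment was too noisy to show when the spring gave, so I relied on the pictures for that.

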